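# Take the marked punch out of the laser engraver

### The arm

A 6-joint arm with a two-finger parallel gripper is mounted at the origin on the work surface; the furniture and walls round the work are solid. World frame = base frame: x ahead of the robot, y to its left, z up, the work surface at z = 0. Lengths are in mm, angles in rad, forces in N, time in s.
With the tool pointing down it reaches from about 425 to 1125 mm from the base axis. Payload 14.9 kg.
Tool frame: the origin (TCP) lies between the finger pads; the fingertips stand robot.tip_extent ahead of it and the grasp point (between the pads) lies 2 mm behind it (robot.tip_extent is the distance from the TCP to the fingertips, in mm); z points along the fingers, y is the line along which they close (so a half turn about z gives the same grasp; the last joint's range is limited). The gripper opens to 91 mm and grips with 3 to 60 N. Pads are 32 mm wide; open, the fingers measure 118 mm over their backs; the gripper's body (76 mm by 178 mm) begins 60 mm behind the grasp point.
Start: joints at [-1.319, 0.379, 1.734, -0, 1.028, -0.033], TCP at [196.671, -671.817, 230.932] pointing down, gripper open.
Joint ranges: [-2.77, 2.77], [-0.74, 2.19], [0, 2.66], [-1.06, 4.2], [0.31, 2.87], [-3.08, 3.08]. Speed limits (rad/s): [1.89, 1.89, 2.39, 3.14, 3.14, 3.14].

### API

Orientations are given as a 3x3 rotation matrix whose columns are the frame's x, y, z axes.
In Python, from station import telemetry, imaging, robot gives the robot as it stands.
- The arm moves only by the tool servo_tool, never from a script. Its arguments are lists of equal length, an entry for each row: "linear": the shift along the world's x, y, z in m, a list of three; "angular": the turn, a rotation vector about the world's x, y, z in degrees, a list of three; "jaw": the closure, from 0 (fully open) to 1 (shut). In form: {"linear": [[dx, dy, dz], ...], "angular": [[ax, ay, az], ...], "jaw": [jaw, ...]}. A call has 1 to 20 rows; each row shifts and turns the commanded pose from where the row before left it; what a row does not reach is not made up. A row lasts 1/10 s, in which the tool goes at most 50 mm and 8.59 degrees, less where a joint would pass 70% of its speed; a pose out of reach is approached as far as the arm can. A call with a gripper value outside its range is refused whole. The fingers move at their own pace and stop on an object; the grip force is fixed at half the most. Time passes only in rows, so rows that do not move let the fingers close. It gives the time, the measured TCP pose, the force, the opening and the grip force at its end, in the units of the state.
- telemetry.read_state(): the state, without advancing time (a new reading comes with each control period).
- imaging.snapshot(name): name is "scene" or "top" or "wrist"; returns (picture, depth): 480x640x3 uint8, blue, green, red; 480x640 float32, mm along the optical axis (not along the pixel's ray), 0 where there is no reading.
- imaging.camera_model(name): a dict with "fx", "fy", "cx", "cy" (pixels), "R" (3x3) and "t" (3): a world point X has camera coordinates R X + t. Camera axes: x right, y down, z forward; pixel columns grow to the right and rows downward; lengths in mm; the calibration is good to about 2 mm. A picture is of the moment at which its call begins: read the wrist's pose just before it. camera_model takes no time and is no camera call; for the wrist camera it gives the pose at the moment of the call.
- robot.finish_job(): hands the job in; it is judged then, once.
Trained networks look in the newest picture that a camera, given by its name, has taken for a name from the list of things; names that differ only in an ending like _2 or _b are one class to them, and where a whole thing is asked for, a point or a joint stands for the part that bears it (a point fixed in the world has none). Each returns a list of dicts, best first, with "p" (0 to 1); they miss things now and then, are a little off and sometimes report something else, mostly with a low value. They report only what shows in the picture. A call takes as long as a camera call.
- imaging.spot_in(camera, target): "extent" ([left, top, right, bottom] as shares, 0 to 1, of the picture: columns of its width, rows of its height, round what is visible of it).
- imaging.silhouettes(camera, target): "pixels" (480x640 bool, what is visible of it) and "extent" ([left, top, right, bottom] as shares, 0 to 1, of the picture: columns of its width, rows of its height, round what is visible of it).
The state is a dict: "clock": time; "qpos": joint angles; "joint_velocities": joint speeds; "tau": joint torques, N m; "tcp_pos": TCP position; "ee_rot": TCP orientation; "ft_force": force on the tool from outside, world axes, zero at the start; "wrist_torque": the same for the moment, N m; "finger_gap": opening from 0.0 (shut) to 1.0 (fully open); "gripper_force": force on a finger pad.
Only numpy, scipy, OpenCV 4.12 (cv2) and the standard library are available. Lean on these libraries where they do the work, as an engineer would, in place of code of your own. Each camera call takes 0.05 s, during which the arm holds its last target. There are 200 camera calls.

### The job

The desktop laser has finished marking the long steel punch: press its red stop key, then its green guard key, which unlatches the orange guard so that it pops ajar. Raise the guard until it leans back on its stop, then swing its stay forward and set the foot in the steel keeper, so that the guard stands propped by itself. Only then lift the punch out of the fixture and lay it in the vacant middle place of the wooden punch rest, seated in both notches; leave the guard propped, and do not disturb the other punches or the things standing about.

Things in the scene. Friction and masses are not known exactly. Their poses are not given: they have to be found in the camera images.
- engraver: white laser engraver, a tub 200 x 170 mm, fixed. Origin on the desk under its middle; x from its front (grey key console, x -93 to -159 mm, top 48 mm high) to its back (guard hinge), y to its left, z up. Rim 116 mm high, side walls at y = +-85 mm, bed 50 mm high, gantry with red head at x over 35 mm, top 112 mm. Grey latch housing on the left wall at x = -65 mm, out to y = 106 mm, top 131 mm
- stop_key_top (a point): middle of the top face of the red stop key (24 mm across, 66 mm above the desk), on the left of the console; pushed straight down
- stop_key (a joint): travel of the red key in m, 0 = up, 0.006 = fully down; sprung, 1.5 N to start and 5 N fully down
- release_key_top (a point): middle of the top face of the green guard key (24 mm across, 66 mm above the desk), on the right of the console; pushed straight down
- release_key (a joint): travel of the green key in m, 0 = up, 0.006 = fully down; sprung, about 5 N; it draws back the bolt that holds the guard shut and has freed it at about 0.004
- guard (a joint): orange guard, rad: 0 = shut and latched; about 0.09 = popped ajar by its sprung plunger once the green key is pushed right down; 1.57 = upright; 1.71 = leaning back on its stop, where it stays by its own weight; about 1.47 = propped on the stay. Below 1.55 it falls shut if nothing holds it. 0.28 kg, nearly free hinge
- guard_hinge (a point): middle of the guard's hinge line (along the engraver's y), 85 mm behind the engraver's origin and 119 mm above the desk. The guard is 160 mm wide, 172 mm long, 6 mm thick; shut, it lies level from here to the front
- guard_tab (a point): grip point of the black pull tab on the guard's front edge: the tab is 40 mm wide along the engraver's y (grip it across this width), 10 mm thick and stands 46 mm out from the edge; this point is 28 mm out, 200 mm from the hinge line, on an arc about it as the guard turns; it points up when the guard is upright
- stay (a joint): angle of the stay, rad: 0 = folded along the guard's right edge with its foot at the hinge end; grows as the foot swings out from the guard's underside (to the front when the guard is up); about 0.8 when set. Its pivot is a little stiff (0.06 N m), so it stays where it is left
- stay_grip (a point): middle of the black sleeve on the stay's foot: a round bar 15 mm thick, 52 mm long, along the engraver's y, 160 mm to the right of its middle; grip it from above across the engraver's x. The stay is a flat leg pivoted on the guard 130 mm from the hinge line and 100 mm to the right; pivot to foot axis 159 mm. With the guard leaning back, drawing the foot forward brings the guard forward too
- stay_foot (a point): middle of the bare part of the stay's foot pin (8 mm thick steel, same axis as the sleeve, 43 mm nearer the guard), the part that goes into the keeper. While the guard leans on its stop the foot swings on an arc about the stay's pivot; it cannot be drawn above that arc, and held below it it pulls the guard forward off the stop
- keeper_seat (a point): where the foot pin's axis lies when seated in the keeper: an open-topped steel notch on the right wall, 30 mm in front of the engraver's origin, 126 mm above the desk, 13 mm wide at the bottom, with a straight rear cheek rising 5 mm and a flared front cheek rising 16 mm above this point; the pin comes over the rear cheek and is lowered in from above
- fixture: dark steel fixture on the bed, 88 x 44 mm, fixed; origin under its middle, x along the punch, z up. Two cross rails at x = +-34 mm, 9 mm thick, carry the punch in notches 14 mm wide, floor 30 mm above the origin, lips 7 mm higher; between the rails (59 mm) the punch is free to grasp, with 22 mm below it
- long_punch: square steel chasing punch, 87 mm long (its own y axis), 10 mm wide, 9 mm thick, one end tapered, 17 to 34 g, lying in the fixture; origin on its underside at the middle. The propped guard stands up close behind it (tab end 335 mm above the desk, 63 mm behind the engraver's origin): a wrist that pushes it back unseats the stay, so lean the tool a little to the front
- punch_rest: wooden punch rest, 86 x 150 mm, fixed to the desk; origin on the desk under its middle, x along the punches, y across the places, z up. Two cross rails at x = +-27 mm, 9 mm thick, each with notches 17 mm wide at y = -46, 0 and 46 mm; notch floors 40 mm, lips 49 mm above the desk; base between the rails 12 mm high
- vacant_place (a point): middle of the vacant middle place of the rest, at the height of its notch floors (40 mm above the desk)
- side_punch_a: grey steel punch, 75 mm long, lying in an outer place of the rest; leave it
- side_punch_b: bright steel punch, 81 mm long, lying in an outer place of the rest; leave it
- polish_tin: round polish tin with a red lid, 66 mm across, 23 mm high; leave it
- loupe: black eye loupe, 42 mm across, 30 mm high; leave it
- bottle: brown dropper bottle, 33 mm across, 102 mm high; leave it
- weight: turned black steel weight on a brown foot, 62 mm across, 79 mm high; leave it. (The blue bench vice, fixed in the room at world x 0.53, y 0.04, is 92 mm high and stands close to the engraver's right side; an upright clear screen 0.7 m high runs to its left, from x 0.63, y 0.49 to x 0, y 0.67)

How it is judged:
By the outcome, as a careful person would: the job done as asked, in the order asked, and still so for the second after the job is handed in, with the robot touching nothing.
It also fails if it takes over 72 s, if anything falls off the work surface, if the arm or the gripper's body presses on something with over 40 N, if the wrist force passes 120 N, or if a joint passes its speed limit or range.

## Working session

There is one attempt and no reset: what is moved stays moved. The work goes in short steps, Python scripts to look and compute and a tool call to move; the robot and the scene stay as the last step left them, time stands still between calls to the robot, and variables do not carry over. Pictures are saved under pics/ and viewed, at most 10 in all, crops included, and the job is handed in when it is done.

Besides the shell and the picture viewer there is one more tool, called after "Request:" by a JSON object that holds its "method" and its "body". servo_tool: Moves the arm, as the interface text tells. Its arguments: {"type":"object","properties":{"linear":{"type":"array","items":{"type":"array","items":{"type":"number"}}},"angular":{"type":"array","items":{"type":"array","items":{"type":"number"}}},"jaw":{"type":"array","items":{"type":"number"}}},"required":["linear","angular","jaw"]}

```bash
mkdir -p pics; ls; python3 - <<'E'
from station import telemetry, imaging, robot
import cv2,numpy as np
s=telemetry.read_state(); print(s['clock'],s['tcp_pos'],s['ee_rot'],robot.tip_extent)
for c in ['scene','top']:
    p,d=imaging.snapshot(c); cv2.imwrite(f'pics/{c}0.png',p); np.save(f'{c}_d.npy',d)
    m=imaging.camera_model(c); print(c,m)
    for t in ['engraver','stop_key_top','release_key_top','guard_tab','stay_grip','keeper_seat','fixture','long_punch','punch_rest','guard']:
        r=imaging.spot_in(c,t); print(c,t,[(round(x['p'],2),np.round(np.array(x['extent'])*[640,480,640,480]).tolist()) for x in r[:2]])
E
```

```text
pics
0.0 [ 196.55215545 -671.4224283   230.2674579 ] [[ 9.59711932e-01  2.80985606e-01 -3.11626536e-04]
 [ 2.80985779e-01 -9.59711309e-01  1.09353197e-03]
 [ 8.19523299e-06 -1.13703830e-03 -9.99999354e-01]] 17.0
scene {'fx': 488.46227987595375, 'fy': 488.46227987595375, 'cx': 315.4642504833335, 'cy': 249.4174203909503, 'R': array([[ 0.8828871 , -0.46906868, -0.02202125],
       [-0.34338813, -0.612921  , -0.71162662],
       [ 0.32030447,  0.6358478 , -0.70221266]]), 't': array([-464.28500269,  267.30474966,  769.40202437])}
scene engraver [(0.64, [160.0, 150.0, 349.0, 280.0])]
scene stop_key_top [(0.46, [168.0, 216.0, 181.0, 224.0])]
scene release_key_top [(0.53, [203.0, 244.0, 217.0, 259.0])]
scene guard_tab [(0.77, [180.0, 153.0, 347.0, 220.0]), (0.31, [166.0, 216.0, 178.0, 230.0])]
scene stay_grip [(0.72, [252.0, 180.0, 348.0, 220.0]), (0.19, [413.0, 319.0, 437.0, 339.0])]
scene keeper_seat [(0.83, [253.0, 208.0, 271.0, 226.0]), (0.54, [167.0, 217.0, 178.0, 229.0])]
scene fixture []
scene long_punch []
scene punch_rest [(0.84, [308.0, 338.0, 372.0, 450.0])]
scene guard [(0.89, [1
[... 220 characters left out ...]
, -0.08723698],
       [ 0.0870519 , -0.01931502, -0.99601651]]), 't': array([  18.14219523,  561.86432798, 1292.57508099])}
top engraver [(0.62, [165.0, 195.0, 281.0, 351.0])]
top stop_key_top [(0.68, [206.0, 335.0, 219.0, 345.0])]
top release_key_top [(0.65, [396.0, 266.0, 406.0, 294.0]), (0.53, [258.0, 319.0, 269.0, 330.0])]
top guard_tab [(0.72, [172.0, 196.0, 286.0, 339.0])]
top stay_grip [(0.76, [241.0, 192.0, 285.0, 282.0]), (0.2, [349.0, 182.0, 378.0, 207.0])]
top keeper_seat [(0.7, [260.0, 261.0, 278.0, 282.0])]
top fixture []
top long_punch []
top punch_rest [(0.64, [383.0, 258.0, 456.0, 313.0]), (0.18, [259.0, 320.0, 267.0, 330.0])]
top guard [(0.79, [171.0, 197.0, 282.0, 337.0])]
```

View pics/top0.png

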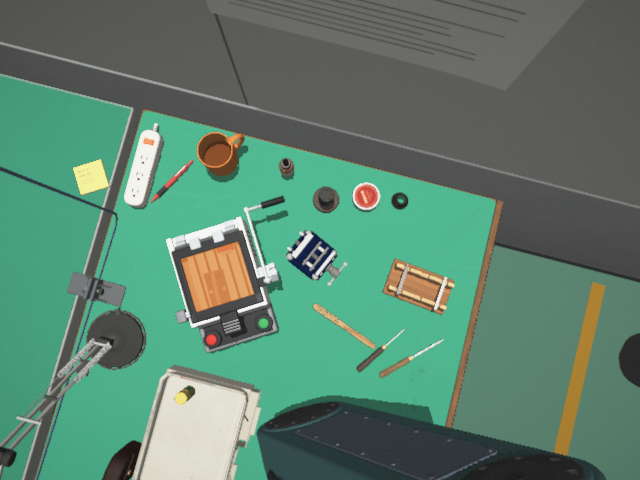

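View pics/scene0.png

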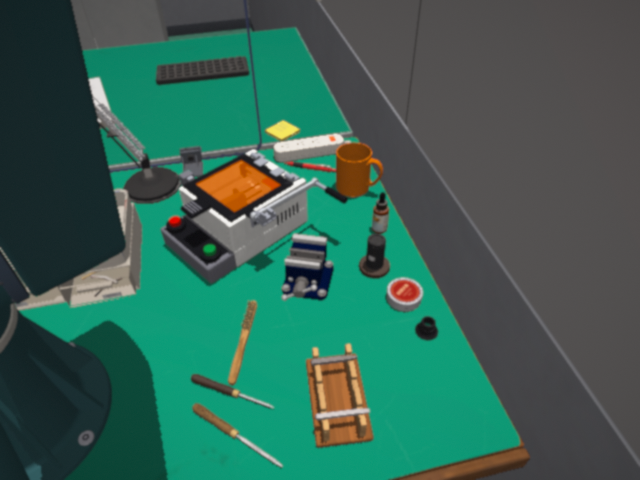

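```bash
cat > h.py <<'E'
import numpy as np,cv2
from station import telemetry, imaging, robot
def ray(m,u,v,z):
    "world point at height z on pixel ray"
    R,t=m['R'],np.array(m['t']); C=-R.T@t
    d=R.T@np.array([(u-m['cx'])/m['fx'],(v-m['cy'])/m['fy'],1]); return C+d*(z-C[2])/d[2]
def cloud(m,d):
    v,u=np.mgrid[:480,:640]; P=np.stack([(u-m['cx'])/m['fx']*d,(v-m['cy'])/m['fy']*d,d],-1)
    W=(P-m['t'])@m['R']; W[d==0]=np.nan; return W
E
python3 - <<'E'
from h import *
m=imaging.camera_model('top'); p=cv2.imread('pics/top0.png'); d=np.load('top_d.npy'); W=cloud(m,d)
hsv=cv2.cvtColor(p,cv2.COLOR_BGR2HSV)
def blob(mask,box):
    l,t,r,b=box; M=np.zeros_like(mask);M[t:b,l:r]=mask[t:b,l:r]; ys,xs=np.nonzero(M); return xs.mean(),ys.mean(),len(xs),np.nanmedian(W[ys,xs],0).round(1)
H,S,V=[hsv[...,i].astype(int) for i in range(3)]
red=((H<8)|(H>172))&(S>150)&(V>80); a=blob(red,(200,328,225,352)); print('red',a,ray(m,a[0],a[1],66).round(1))
g=(H>40)&(H<80)&(S>150)&(V>60); 
print(hsv[323,263],hsv[323,235],hsv[300,300])
a=blob(g,(255,315,272,333)); print('green',a,ray(m,a[0],a[1],66).round(1))
b=(V<70); a=blob(b,(258,195,286,212)); print('grip',a,ray(m,a[0],a[1],119).round(1))
X,Y,Z=W[...,0],W[...,1],W[...,2]
M=(Z>108)&(Z<135)&(Y<480)&(Y>50)&(X<820)&(X>480)
M[:,:150]=0;M[:,300:]=0;M[:185]=0;M[345:]=0
M=cv2.morphologyEx(M.astype(np.uint8),cv2.MORPH_OPEN,np.ones((9,9)))
pts=W[M>0][:,:2].astype(np.float32); print(len(pts),cv2.minAreaRect(pts))
# rest
M=((Z>30)&(Z<60)); M[:,:375]=0;M[:,465:]=0;M[:250]=0;M[320:]=0
print('rest',cv2.minAreaRect(W[M][:,:2].astype(np.float32)),np.nanpercentile(Z[M],[5,50,95]))
cv2.imwrite('pics/crop.png',np.hstack([cv2.resize(p[185:355,150:300],(530,600),interpolation=2),cv2.resize(p[250:320,375:465],(270,600))][:1]+[cv2.resize(p[250:320,375:465],(270,210)).repeat(1,0)]*0))
for k,v in dict(stay=(252,260),tin=(366,196)).items(): print(k,W[v[1],v[0]])
for t in ['bottle','weight','loupe','side_punch_a']:
    pass
E
```

```text
red (np.float64(211.0531914893617), np.float64(339.1276595744681), 94, array([342.9, 263.1,  69.2])) [342.3 263.2  66. ]
[ 68 136 199] [114   7 172] [ 79 143 184]
green (np.float64(nan), np.float64(nan), 0, array([nan, nan, nan])) [nan nan nan]
grip (np.float64(272.6517857142857), np.float64(201.83035714285714), 112, array([639.9, 121.8, 118.3])) [639.8 122.5 119. ]
3290 ((539.9866943359375, 241.9299774169922), (119.2154312133789, 201.4435577392578), 0.5053147077560425)
rest ((455.2982482910156, -208.40191650390625), (139.84561157226562, 79.67160034179688), 69.3482666015625) [36.28724995 46.15613564 51.73875326]
stay [514.10569987 167.69192125 113.91877971]
tin [666.94656997 -89.99721849  24.09393445]<stdin>:5: RuntimeWarning: Mean of empty slice.
  ret = ret.dtype.type(ret / rcount)
  return np.nanmean(a, axis, out=out, keepdims=keepdims)
```

View pics/crop.png

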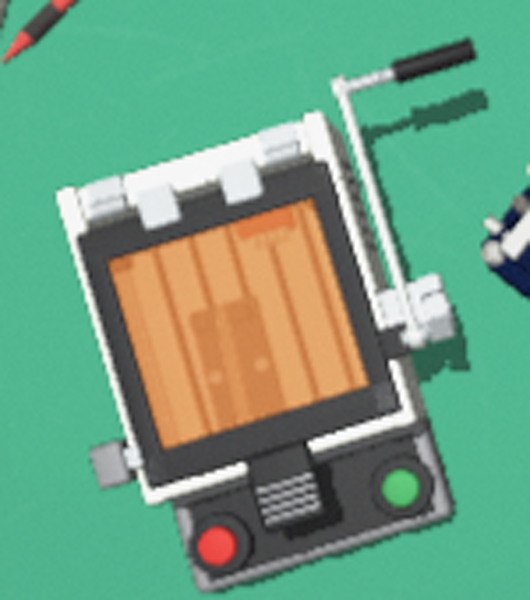

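```bash
python3 - <<'E'
from h import *
from scipy.optimize import least_squares
m=imaging.camera_model('top'); p=cv2.imread('pics/top0.png'); d=np.load('top_d.npy'); W=cloud(m,d)
s=3.5333
def c(u,v,z): return ray(m,150+u/s-0.5,185+v/s-0.5,z)
obs={'red':c(217,547,66),'green':c(402,488,66),'tab':c(290,505,119),'grip':c(436,60,119),'BL':c(68,190,116),'BR':c(317,113,116),'FL':c(150,500,116),'FR':c(412,425,116),'keeper':c(425,315,135)}
mod={'BL':(100,85),'BR':(100,-85),'FL':(-100,85),'FR':(-100,-85),'grip':(114,-160),'tab':(-115-7,0)}
for k,v in obs.items(): print(k,v.round(1))
mod={k:v for k,v in mod.items() if k!='tab'}
def f(x):
    R=np.array([[np.cos(x[2]),-np.sin(x[2])],[np.sin(x[2]),np.cos(x[2])]])
    return np.concatenate([R@np.array(v)+x[:2]-obs[k][:2] for k,v in mod.items()])
r=least_squares(f,[540,240,.2],loss='soft_l1',f_scale=3); x=r.x; print(x,np.degrees(x[2])); print(f(x).reshape(-1,2).round(1))
R=np.array([[np.cos(x[2]),-np.sin(x[2])],[np.sin(x[2]),np.cos(x[2])]])
for k,v in obs.items(): print(k,(R.T@(v[:2]-x[:2])).round(1))
# rest
hsv=cv2.cvtColor(p,cv2.COLOR_BGR2HSV)
X,Y,Z=W[...,0],W[...,1],W[...,2]
M=((Z>6)&(Z<60)&(X<560)&(X>380)&(Y<-100)&(Y>-320)).astype(np.uint8)
M=cv2.morphologyEx(M,cv2.MORPH_OPEN,np.ones((5,5)));n,l,st,ce=cv2.connectedComponentsWithStats(M); print(st)
i=1+np.argmax(st[1:,4]); print(cv2.minAreaRect(W[l==i][:,:2].astype(np.float32)))
cv2.imwrite('pics/rest.png',cv2.resize(p[245:325,370:470],(750,600),interpolation=2))
E
```

```text
red [341.9 263.5  66. ]
green [377.2 147.7  66. ]
tab [370.7 210.4 119. ]
grip [640.6 121.9 119. ]
BL [562.6 346.6 116. ]
BR [608.7 195.2 116. ]
FL [374.5 295.  116. ]
FR [417.7 137.3 116. ]
keeper [483.6 127.9 135. ]
[4.89976175e+02 2.44076385e+02 2.77401708e-01] 15.893947105430023
[[ 0.3  6.6]
 [ 0.7 -5.5]
 [-4.   3.4]
 [-0.6 -2.4]
 [ 2.9 -0.5]]
red [-137.1   59.2]
green [-134.9  -61.8]
tab [-123.9    0.3]
grip [ 111.4 -158.7]
BL [97.9 78.8]
BR [100.8 -79.6]
FL [-97.1  80.6]
FR [-98.7 -82.9]
keeper [ -37.9 -110. ]
[[     0      0    640    480 304987]
 [   385    259     69     54   2213]]
((455.97039794921875, -209.98797607421875), (150.50119018554688, 87.09730529785156), 68.75818634033203)
```

View pics/rest.png

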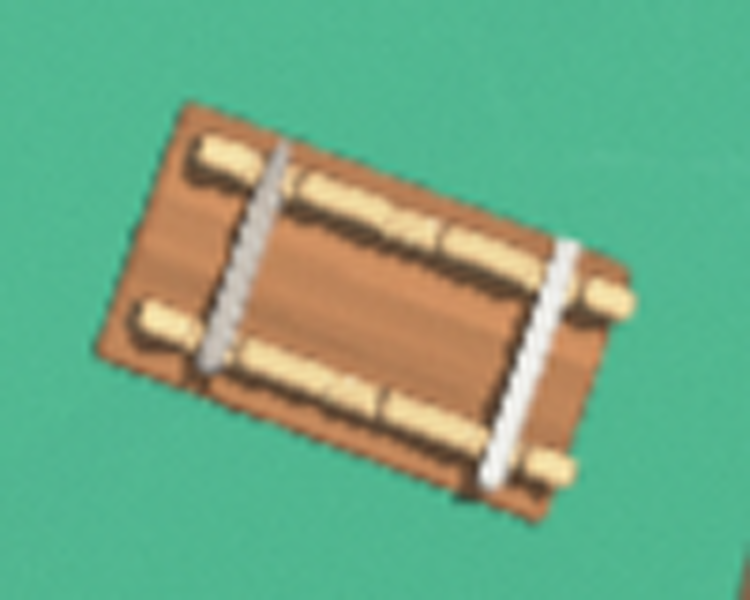

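Request:
{"method": "servo_tool", "body": {"linear": [[0.036, 0.027, 0], [0.036, 0.027, 0], [0.036, 0.027, 0], [0.036, 0.027, 0], [0.036, 0.027, 0], [0.036, 0.027, 0], [0.037, 0.029, 0], [0.021, 0.041, 0], [0.021, 0.041, 0], [0.021, 0.041, 0], [0.021, 0.041, 0], [0.021, 0.041, 0], [0.021, 0.041, 0], [0.021, 0.041, 0], [0.021, 0.041, 0], [-0.014, 0.043, 0], [-0.014, 0.043, 0], [-0.014, 0.043, 0], [-0.014, 0.043, 0], [-0.014, 0.043, 0]], "angular": [[0, 0, 0], [0, 0, 0], [0, 0, 0], [0, 0, 0], [0, 0, 0], [0, 0, 0], [0, 0, 0], [0, 0, 0], [0, 0, 0], [0, 0, 0], [0, 0, 0], [0, 0, 0], [0, 0, 0], [0, 0, 0], [0, 0, 0], [0, 0, 0], [0, 0, 0], [0, 0, 0], [0, 0, 0], [0, 0, 0]], "jaw": [1, 1, 1, 1, 1, 1, 1, 1, 1, 1, 1, 1, 1, 1, 1, 1, 1, 1, 1, 1]}}

```text
clock: 3.1
tcp_pos: [546.9, 63.8, 231.1]
ee_rot: [[0.96, 0.281, 0.0], [0.281, -0.96, 0.0], [0.0, 0.0, -1.0]]
ft_force: [0.4, 1.6, -0.4]
finger_gap: 0.004
gripper_force: 0.0
```

```bash
python3 - <<'E'
from h import *
s=telemetry.read_state(); print(s['clock'],s['tcp_pos'].round(1),s['qpos'].round(3),s['ft_force'].round(1))
np.save('wm.npy',imaging.camera_model('wrist'),allow_pickle=True)
p,d=imaging.snapshot('wrist'); cv2.imwrite('pics/w1.png',p); np.save('w1_d.npy',d)
m=imaging.camera_model('top'); W=cloud(m,np.load('top_d.npy'))
a=np.radians(16.3); R=np.array([[np.cos(a),-np.sin(a)],[np.sin(a),np.cos(a)]])
E=(W[...,:2]-[490,244])@R; Z=W[...,2]
M=(Z>8)&(Z<110); M[:222]=0;M[295:]=0;M[:,283:]&=True;M[:,:283]=0;M[:,352:]=0
for z0,z1 in [(8,40),(40,70),(70,100)]:
    K=M&(Z>z0)&(Z<z1); print(z0,K.sum(),np.percentile(E[K],[1,99],axis=0).round(0) if K.sum() else '')
# points close to path of stay grip
K=M&(Z>65); print('vice high pts nearest', E[K][E[K][:,1]>-190].round(0)[:10])
E
```

```text
3.1 [546.9  63.8 231.1] [0.074 0.144 2.038 0.    0.96  1.36 ] [ 0.4  1.6 -0.4]
8 540 [[ -95. -283.]
 [  48. -151.]]
40 361 [[ -85. -273.]
 [  37. -160.]]
70 787 [[ -65. -257.]
 [  22. -169.]]
vice high pts nearest [[   9. -190.]
 [   7. -187.]
 [   7. -189.]
 [   6. -184.]
 [   6. -186.]
 [   5. -189.]
 [   4. -184.]
 [   3. -186.]
 [   3. -188.]
 [   2. -181.]]
```

Request:
{"method": "servo_tool", "body": {"linear": [[-0.014, 0.043, 0], [-0.014, 0.043, 0], [-0.042, 0.028, 0], [-0.042, 0.028, 0], [-0.042, 0.028, 0], [-0.042, 0.028, 0], [-0.007, 0.002, -0.04], [0, 0, -0.04], [0, 0, -0.04], [0, 0, 0], [0, 0, 0]], "angular": [[0, 0, 0], [0, 0, 0], [-1.0, 3.4, 0], [-1.0, 3.4, 0], [0, 0, 0], [0, 0, 0], [0, 0, 0], [0, 0, 0], [0, 0, 0], [0, 0, 0], [0, 0, 0]], "jaw": [1, 1, 1, 1, 1, 1, 1, 1, 1, 1, 1]}}

```text
clock: 4.25
tcp_pos: [346.4, 261.1, 111.5]
ee_rot: [[0.952, 0.281, -0.119], [0.279, -0.96, -0.035], [-0.125, 0.0, -0.992]]
ft_force: [-0.9, 0.7, 0.3]
finger_gap: 0.005
gripper_force: 0.0
```

```bash
python3 - <<'E'
from h import *
s=telemetry.read_state(); print(s['clock'],s['tcp_pos'].round(1),s['qpos'].round(3),s['ft_force'].round(1)); print(s['ee_rot'].round(3))
p,d=imaging.snapshot('wrist'); cv2.imwrite('pics/w2.png',p)
m=imaging.camera_model('wrist'); print(m['R'].round(2),m['t'])
for z in ['stop_key_top','release_key_top']:
    for r in imaging.spot_in('wrist',z)[:2]:
        e=np.array(r['extent'])*[640,480,640,480]; print(z,r['p'],e.round(),ray(m,(e[0]+e[2])/2,(e[1]+e[3])/2,66).round(1))
E
```

```text
4.25 [346.4 261.1 111.5] [0.572 0.21  2.251 0.049 0.801 1.822] [-0.9  0.7  0.3]
[[ 0.952  0.281 -0.119]
 [ 0.279 -0.96  -0.035]
 [-0.125  0.    -0.992]]
[[ 0.28 -0.96 -0.  ]
 [-0.9  -0.26  0.36]
 [-0.34 -0.1  -0.93]] [154.35538011 366.79737847 416.07552612]
stop_key_top 0.88 [292. 239. 328. 281.] [342.7 265.8  66. ]
stop_key_top 0.35 [505. 241. 540. 283.] [376.5 145.5  66. ]
release_key_top 0.92 [503. 241. 538. 282.] [376.4 146.4  66. ]
```

View pics/w2.png

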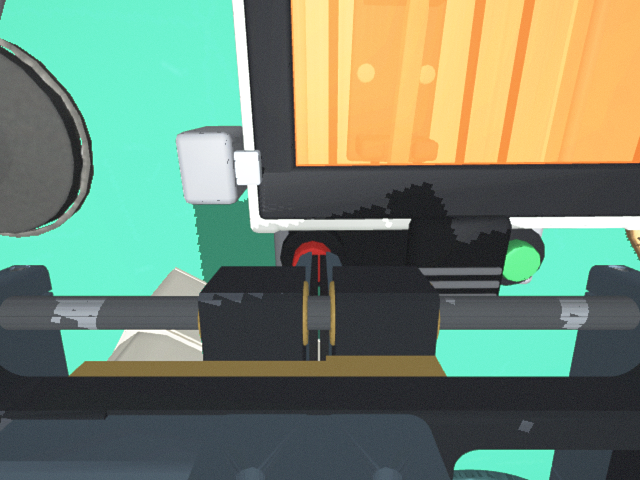

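Request:
{"method": "servo_tool", "body": {"linear": [[-0.001, 0.003, -0.02], [0, 0, -0.01], [0, 0, -0.003], [0, 0, -0.002], [0, 0, 0]], "angular": [[0, 0, 0], [0, 0, 0], [0, 0, 0], [0, 0, 0], [0, 0, 0]], "jaw": [1, 1, 1, 1, 1]}}

```text
clock: 4.9
tcp_pos: [347.0, 265.3, 79.8]
ee_rot: [[0.952, 0.281, -0.118], [0.279, -0.96, -0.034], [-0.123, -0.001, -0.992]]
ft_force: [-14.7, -9.5, 79.0]
finger_gap: 0.005
gripper_force: 38.2
```

Request:
{"method": "servo_tool", "body": {"linear": [[0, 0, 0.04], [0, 0, 0.04], [0.01, -0.036, 0], [0.012, -0.041, 0], [0.012, -0.041, 0], [0, 0, -0.03], [0, 0, -0.025], [0, 0, 0], [0, 0, 0]], "angular": [[0, 0, 0], [0, 0, 0], [0, 0, 0], [0, 0, 0], [0, 0, 0], [0, 0, 0], [0, 0, 0], [0, 0, 0], [0, 0, 0]], "jaw": [1, 1, 1, 1, 1, 1, 1, 1, 1]}}

```text
clock: 5.8
tcp_pos: [379.4, 146.2, 101.7]
ee_rot: [[0.952, 0.281, -0.119], [0.279, -0.96, -0.035], [-0.124, 0.0, -0.992]]
ft_force: [-0.4, 0.3, 0.6]
finger_gap: 0.006
gripper_force: 0.0
```

Request:
{"method": "servo_tool", "body": {"linear": [[0, 0, -0.014], [0, 0, -0.005], [0, 0, -0.002], [0, 0, -0.001], [0, 0, 0], [0, 0, 0]], "angular": [[0, 0, 0], [0, 0, 0], [0, 0, 0], [0, 0, 0], [0, 0, 0], [0, 0, 0]], "jaw": [1, 1, 1, 1, 1, 1]}}

```text
clock: 6.4
tcp_pos: [380.9, 146.9, 81.3]
ee_rot: [[0.953, 0.281, -0.116], [0.279, -0.96, -0.034], [-0.121, 0.0, -0.993]]
ft_force: [-4.4, -0.9, 31.3]
finger_gap: 0.006
gripper_force: 14.6
```

Request:
{"method": "servo_tool", "body": {"linear": [[0, 0, 0.03], [0, 0, 0.04], [0, 0.022, 0.04], [0, 0.022, 0.02], [0, 0.022, 0], [0, 0, 0], [0, 0, 0]], "angular": [[0, 0, 0], [0, 0, 0], [1, -3.4, 0], [1, -3.4, 0], [0, 0, 0], [0, 0, 0], [0, 0, 0]], "jaw": [1, 1, 1, 0, 0, 0, 0]}}

```text
clock: 7.1
tcp_pos: [379.0, 212.3, 209.6]
ee_rot: [[0.959, 0.282, 0.0], [0.282, -0.959, 0.0], [0.0, 0.0, -1.0]]
ft_force: [-0.0, 0.1, -0.0]
finger_gap: 0.324
gripper_force: 0.0
```

```bash
python3 - <<'E'
from h import *
s=telemetry.read_state(); print(s['clock'],s['tcp_pos'].round(1),s['finger_gap'])
p,d=imaging.snapshot('wrist'); cv2.imwrite('pics/w3.png',p); np.save('w3_d.npy',d)
m=imaging.camera_model('wrist'); W=cloud(m,d)
r=imaging.spot_in('wrist','guard_tab'); print([(x['p'],(np.array(x['extent'])*[640,480,640,480]).round()) for x in r[:2]])
a=np.radians(16.2); R=np.array([[np.cos(a),-np.sin(a)],[np.sin(a),np.cos(a)]])
E=(W[...,:2]-[490,244])@R; Z=W[...,2]
M=(E[...,0]<-95)&(E[...,0]>-140)&(Z>110)&(Z<160)&(abs(E[...,1])<60)
print(M.sum(),np.percentile(E[M],[1,50,99],axis=0).round(1),np.percentile(Z[M],[1,50,99]))
for x in range(-140,60,20):
    K=(abs(E[...,0]-x)<4)&(abs(E[...,1])<18)&(Z>60); print(x,K.sum(),np.median(Z[K]).round(1) if K.any() else '')
E
```

```text
7.1 [379.  212.3 209.6] 0.32388126059469097
[(0.83, array([187.,   0., 492., 286.]))]
4298 [[-136.1  -53.7]
 [-111.5    0.9]
 [ -95.4   54.9]] [113.57489252 140.83651843 144.31883586]
-140 48 139.9
-120 1271 143.8
-100 1846 211.6
-80 3000 285.9
-60 713 131.3
-40 744 129.8
-20 802 128.2
0 823 126.6
20 854 125.0
40 48 123.5
```

View pics/w3.png

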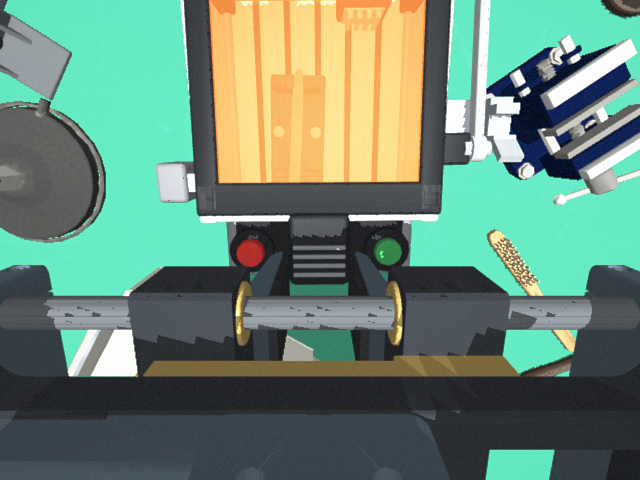

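Request:
{"method": "servo_tool", "body": {"linear": [[0, 0, 0], [0, 0, -0.02], [0, 0, -0.025], [0, 0, -0.026], [0, 0, 0], [0, 0, 0], [0, 0, 0], [0, 0, 0], [0, 0, 0], [0, 0, 0]], "angular": [[0, 0, 0], [0, 0, 0], [0, 0, 0], [0, 0, 0], [0, 0, 0], [0, 0, 0], [0, 0, 0], [0, 0, 0], [0, 0, 0], [0, 0, 0]], "jaw": [0, 0, 0, 0, 0, 1, 1, 1, 1, 1]}}

```text
clock: 8.2
tcp_pos: [379.5, 212.2, 138.4]
ee_rot: [[0.96, 0.281, 0.001], [0.281, -0.96, 0.0], [0.001, -0.0, -1.0]]
ft_force: [-0.3, -0.6, 0.7]
finger_gap: 0.476
gripper_force: 0.0
```

Request:
{"method": "servo_tool", "body": {"linear": [[0, 0, 0], [0, 0, 0], [0.0047, 0.0014, 0.0296], [0.0089, 0.0026, 0.0285], [0.0129, 0.0037, 0.0268], [0.0166, 0.0048, 0.0245], [0.0199, 0.0058, 0.0216], [0.0228, 0.0066, 0.0183], [0, 0, 0]], "angular": [[0, 0, 0], [0, 0, 0], [0, 0, 0], [0, 0, 0], [0, 0, 0], [0, 0, 0], [0, 0, 0], [0, 0, 0], [0, 0, 0]], "jaw": [1, 1, 1, 1, 1, 1, 1, 1, 1]}}

```text
clock: 9.1
tcp_pos: [467.3, 238.6, 289.8]
ee_rot: [[0.96, 0.28, 0.002], [0.28, -0.96, 0.003], [0.003, -0.002, -1.0]]
ft_force: [-11.7, 5.4, 15.0]
finger_gap: 0.436
gripper_force: 30.0
```

Request:
{"method": "servo_tool", "body": {"linear": [[0.0252, 0.0073, 0.0145], [0.027, 0.0078, 0.0104], [0.0281, 0.0082, 0.0061], [0.0287, 0.0083, 0.0017], [0.0134, 0.0039, -0.0008], [0, 0, 0]], "angular": [[0, 0, 0], [0, 0, 0], [0, 0, 0], [0, 0, 0], [0, 0, 0], [0, 0, 0]], "jaw": [1, 1, 1, 1, 1, 1]}}

```text
clock: 9.7
tcp_pos: [588.9, 275.1, 320.1]
ee_rot: [[0.96, 0.281, 0.001], [0.281, -0.96, 0.004], [0.002, -0.004, -1.0]]
ft_force: [-3.6, 16.1, 9.7]
finger_gap: 0.436
gripper_force: 30.0
```

Request:
{"method": "servo_tool", "body": {"linear": [[0, 0, 0], [0, 0, 0], [0, 0, 0.01], [0, 0, 0.03], [0, 0, 0.035], [0.002, -0.014, 0], [0.002, -0.014, 0], [0.002, -0.014, 0], [0.002, -0.014, 0], [0.002, -0.014, 0], [0.002, -0.014, 0], [0.002, -0.014, 0], [0.002, -0.014, -0.04], [0.003, -0.013, -0.04], [0.003, -0.013, -0.04], [0.002, -0.013, -0.04], [0, 0, 0], [0, 0, 0]], "angular": [[0, 0, 0], [0, 0, 0], [0, 0, 0], [0, 0, 0], [0, 0, 0], [0, 0, 8.2], [0, 0, 8.2], [0, 0, 8.2], [0, 0, 8.2], [0, 0, 8.2], [0, 0, 8.2], [0, 0, 8.2], [0, 0, 8.2], [0, 0, 8.2], [0, 0, 8.2], [0, 0, 8], [0, 0, 0], [0, 0, 0]], "jaw": [0.3, 0.3, 0.3, 0.3, 0.3, 0.3, 0.4, 0.45, 0.45, 0.45, 0.45, 0.45, 0.45, 0.45, 0.45, 0.45, 0.45, 0.45]}}

```text
clock: 11.5
tcp_pos: [611.7, 121.5, 235.1]
ee_rot: [[-0.276, 0.961, -0.0], [0.961, 0.276, -0.0], [0.0, -0.0, -1.0]]
ft_force: [0.4, 0.5, 0.9]
finger_gap: 0.549
gripper_force: 0.0
```

```bash
python3 - <<'E'
from h import *
s=telemetry.read_state(); print(s['clock'],s['tcp_pos'].round(1),s['finger_gap'],s['qpos'].round(2));print(s['ee_rot'].round(2))
p,d=imaging.snapshot('wrist'); cv2.imwrite('pics/w4.png',p); np.save('w4_d.npy',d)
m=imaging.camera_model('wrist')
print([(x['p'],(np.array(x['extent'])*[640,480,640,480]).round()) for x in imaging.spot_in('wrist','stay_grip')[:2]])
q,d2=imaging.snapshot('scene'); cv2.imwrite('pics/s4.png',q)
W=cloud(m,d);a=np.radians(16.2); R=np.array([[np.cos(a),-np.sin(a)],[np.sin(a),np.cos(a)]])
E=(W[...,:2]-[490,244])@R; Z=W[...,2]; V=p.max(2)
M=(V<75)&(Z>75)&(Z<125)&(E[...,0]>20)&(E[...,0]<140)&(E[...,1]<-125)&(E[...,1]>-195)
print(M.sum()); 
if M.any(): print(np.percentile(E[M],[1,50,99],axis=0).round(1),np.percentile(Z[M],[1,50,99]))
cv2.imwrite('pics/c4.png',np.hstack([cv2.resize(p,(400,300)),cv2.resize(q[100:340,130:450],(400,300))]))
E
```

```text
11.5 [611.7 121.5 235.1] 0.5485316420955788 [ 0.16  0.26  1.89  0.    0.99 -0.12]
[[-0.28  0.96 -0.  ]
 [ 0.96  0.28 -0.  ]
 [ 0.   -0.   -1.  ]]
[(0.75, array([293., 158., 383., 266.]))]
1003
[[  64.8 -181.1]
 [  72.3 -154.7]
 [  79.1 -131.1]] [ 94.02305601  99.01721369 101.5176498 ]
```

View pics/c4.png

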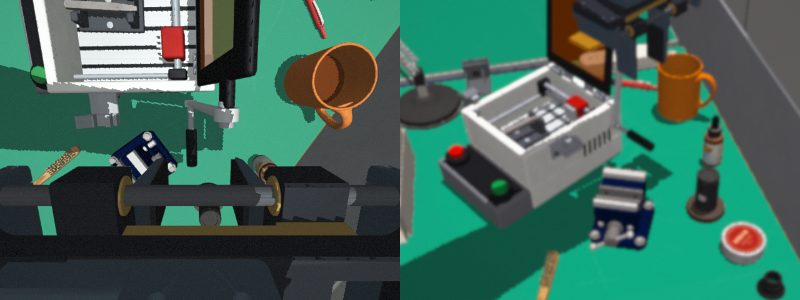

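```bash
python3 - <<'E'
from h import *
p=cv2.imread('pics/w4.png'); d=np.load('w4_d.npy'); m=imaging.camera_model('wrist'); W=cloud(m,d)
a=np.radians(16.2); R=np.array([[np.cos(a),-np.sin(a)],[np.sin(a),np.cos(a)]])
E=(W[...,:2]-[490,244])@R; Z=W[...,2]
print([(x['p'],(np.array(x['extent'])*[640,480,640,480]).round()) for x in imaging.spot_in('wrist','keeper_seat')[:2]])
X,Y=E[...,0],E[...,1]
# height map around keeper, 3mm cells, max z
for y in range(-136,-84,4):
    print(y,[ (int(Z[K].max()) if (K:=(abs(Y-y)<2)&(abs(X-x)<1.5)&(Z<160)).any() else 0) for x in range(-69,12,3)])
print(list(range(-69,12,3)))
M=(Z>112)&(Z<120)&(X>-15)&(X<25)&(Y<-60)&(Y>-100); print('wall y',np.percentile(Y[M],[2,50,98]))
M=(Z>112)&(Z<120)&(abs(Y+65)<6); print('front wall x',np.percentile(X[M],[1,5,50]) if M.any() else '')
cv2.imwrite('pics/k4.png',cv2.resize(p[100:260,60:260],(750,600),interpolation=2))
E
```

```text
[(0.69, array([121., 148., 201., 209.]))]
-136 [0, 0, 0, 0, 0, 4, 5, 4, 4, 4, 4, 4, 4, 4, 4, 4, 4, 4, 5, 4, 4, 5, 5, 3, 4, 4, 4]
-132 [0, 0, 0, 0, 0, 3, 4, 4, 4, 4, 4, 4, 4, 4, 3, 4, 4, 4, 5, 4, 4, 4, 5, 4, 5, 4, 4]
-128 [0, 0, 0, 0, 0, 4, 4, 3, 4, 5, 4, 5, 4, 4, 4, 4, 4, 5, 4, 4, 5, 5, 4, 5, 4, 5, 6]
-124 [0, 0, 0, 0, 0, 141, 145, 141, 137, 132, 132, 123, 123, 122, 131, 4, 122, 122, 123, 4, 4, 4, 5, 4, 5, 4, 4]
-120 [0, 0, 0, 0, 140, 144, 144, 142, 140, 135, 133, 124, 125, 124, 133, 133, 133, 125, 125, 4, 4, 4, 4, 4, 3, 4, 5]
-116 [0, 0, 0, 0, 0, 143, 146, 143, 140, 136, 134, 124, 124, 124, 132, 133, 133, 126, 125, 4, 4, 4, 4, 4, 4, 5, 5]
-112 [0, 0, 0, 0, 0, 143, 145, 143, 140, 136, 132, 124, 124, 124, 133, 134, 133, 125, 124, 4, 5, 4, 4, 3, 4, 5, 4]
-108 [0, 0, 0, 0, 140, 143, 145, 142, 138, 135, 133, 124, 125, 123, 133, 133, 133, 133, 124, 4, 4, 4, 6, 4, 5, 4, 4]
-104 [0, 0, 0, 0, 0, 3, 3, 116, 116, 116, 116, 117, 117, 116, 117, 116, 116, 116, 114, 4, 4, 4, 4, 4, 4, 4, 4]
-100 [0, 0, 0, 0, 0, 3, 4, 116, 116, 116, 116, 116, 117, 117, 116, 116, 116, 116, 116, 5, 5, 4, 4, 4, 3, 4, 4]
-96 [0, 0, 0, 0, 0, 3, 4, 116, 116, 116, 116, 116, 116, 116, 116, 117, 117, 116, 116, 4, 4, 5, 6, 4, 3, 4, 5]
-92 [0, 0, 0, 0, 0, 3, 113, 116, 116, 116, 116, 116, 117, 117, 117, 116, 116, 116, 115, 5, 4, 4, 4, 4, 4, 5, 5]
-88 [0, 0, 0, 0, 0, 0, 2, 116, 116, 116, 116, 116, 116, 116, 117, 116, 116, 116, 115, 5, 4, 5, 4, 5, 4, 4, 3]
[-69, -66, -63, -60, -57, -54, -51, -48, -45, -42, -39, -36, -33, -30, -27, -24, -21, -18, -15, -12, -9, -6, -3, 0, 3, 6, 9]
wall y [-82.63528    -76.21906613 -70.10428069]
front wall x [-96.00995432 -94.44170224 -84.0810702 ]
```

View pics/k4.png

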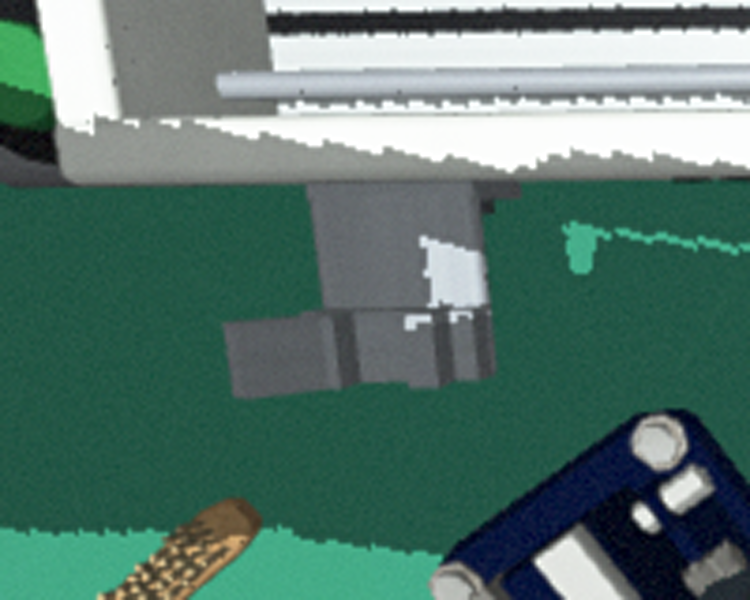

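Request:
{"method": "servo_tool", "body": {"linear": [[-0.01, -0.003, -0.03], [0, 0, -0.045], [0, 0, -0.045], [0, 0, -0.019], [0, 0, 0], [0, 0, 0], [0, 0, 0], [0, 0, 0], [0, 0, 0], [0, 0, 0], [0, 0, 0]], "angular": [[0, 0, 0], [0, 0, 0], [0, 0, 0], [0, 0, 0], [0, 0, 0], [0, 0, 0], [0, 0, 0], [0, 0, 0], [0, 0, 0], [0, 0, 0], [0, 0, 0]], "jaw": [0.45, 0.45, 0.45, 0.45, 0.45, 1, 1, 1, 1, 1, 1]}}

```text
clock: 12.8
tcp_pos: [602.0, 118.6, 95.8]
ee_rot: [[-0.281, 0.96, 0.001], [0.96, 0.281, 0.0], [-0.0, 0.001, -1.0]]
ft_force: [0.2, 1.1, 5.2]
finger_gap: 0.156
gripper_force: 30.0
```

Request:
{"method": "servo_tool", "body": {"linear": [[-0.0084, -0.0025, 0.0012], [-0.0083, -0.0024, 0.0017], [-0.0108, -0.0031, 0.0034], [-0.0109, -0.0032, 0.0042], [-0.0102, -0.003, 0.0051], [-0.0102, -0.003, 0.0059], [-0.0083, -0.0024, 0.0066], [-0.0083, -0.0024, 0.0072], [0, 0, 0]], "angular": [[0, 0, 0], [0, 0, 0], [0, 0, 0], [0, 0, 0], [0, 0, 0], [0, 0, 0], [0, 0, 0], [0, 0, 0], [0, 0, 0]], "jaw": [1, 1, 1, 1, 1, 1, 1, 1, 1]}}

```text
clock: 13.7
tcp_pos: [525.4, 96.1, 131.8]
ee_rot: [[-0.281, 0.96, 0.001], [0.96, 0.281, -0.0], [-0.001, 0.001, -1.0]]
ft_force: [0.2, -4.9, -0.7]
finger_gap: 0.155
gripper_force: 30.0
```

Request:
{"method": "servo_tool", "body": {"linear": [[-0.0077, -0.0022, 0.0073], [-0.0077, -0.0022, 0.008], [-0.0055, -0.0016, 0.007], [-0.0055, -0.0016, 0.006], [0, 0, 0], [0, 0, 0]], "angular": [[0, 0, 0], [0, 0, 0], [0, 0, 0], [0, 0, 0], [0, 0, 0], [0, 0, 0]], "jaw": [1, 1, 1, 1, 1, 1]}}

```text
clock: 14.3
tcp_pos: [499.7, 88.6, 159.8]
ee_rot: [[-0.281, 0.96, 0.002], [0.96, 0.281, -0.0], [-0.001, 0.002, -1.0]]
ft_force: [2.0, -5.9, 0.5]
finger_gap: 0.156
gripper_force: 30.0
```

```bash
python3 - <<'E'
from h import *
s=telemetry.read_state(); print(s['clock'],s['tcp_pos'].round(1),s['ft_force'].round(1))
p,d=imaging.snapshot('wrist'); cv2.imwrite('pics/w5.png',p); np.save('w5_d.npy',d)
m=imaging.camera_model('wrist'); W=cloud(m,d)
a=np.radians(16.2); R=np.array([[np.cos(a),-np.sin(a)],[np.sin(a),np.cos(a)]])
E=(W[...,:2]-[490,244])@R; Z=W[...,2]; X,Y=E[...,0],E[...,1]
print('tcpE',(s['tcp_pos'][:2]-[490,244])@R)
for y in range(-134,-86,4):
    print(y,[ (int(Z[K].max()) if (K:=(abs(Y-y)<2)&(abs(X-x)<1.5)&(Z<200)).any() else 0) for x in range(-63,0,3)])
q,d2=imaging.snapshot('top')
cv2.imwrite('pics/c5.png',np.hstack([cv2.resize(p[60:300,160:480],(400,300)),cv2.resize(q[185:345,150:310],(400,300)),]))
E
```

```text
14.3 [499.7  88.6 159.8] [ 2.  -5.9  0.5]
tcpE [ -34.01988102 -151.99119224]
-134 [0, 0, 0, 0, 185, 198, 197, 194, 158, 159, 158, 157, 194, 198, 197, 182, 0, 0, 0, 2, 2]
-130 [0, 0, 0, 0, 0, 0, 0, 0, 154, 156, 155, 153, 0, 0, 0, 0, 0, 0, 0, 2, 3]
-126 [3, 3, 0, 0, 0, 0, 0, 0, 154, 155, 155, 153, 0, 0, 0, 0, 0, 0, 0, 2, 3]
-122 [3, 2, 141, 144, 143, 139, 136, 133, 154, 155, 155, 153, 132, 132, 132, 123, 0, 0, 0, 3, 3]
-118 [2, 2, 142, 144, 144, 141, 136, 133, 154, 155, 155, 153, 132, 132, 132, 123, 0, 0, 0, 0, 0]
-114 [2, 3, 141, 143, 143, 140, 136, 132, 154, 155, 155, 152, 132, 132, 131, 123, 0, 0, 0, 0, 0]
-110 [3, 3, 141, 143, 143, 139, 136, 132, 154, 156, 155, 152, 132, 132, 132, 123, 0, 0, 0, 0, 0]
-106 [3, 3, 0, 0, 115, 115, 115, 114, 154, 155, 155, 114, 114, 115, 115, 114, 0, 0, 0, 3, 3]
-102 [3, 2, 0, 0, 115, 115, 115, 158, 159, 159, 160, 163, 165, 167, 170, 172, 174, 177, 180, 181, 184]
-98 [3, 4, 0, 0, 115, 115, 115, 157, 159, 159, 161, 164, 167, 170, 171, 173, 176, 179, 181, 184, 186]
-94 [3, 2, 0, 0, 115, 116, 115, 157, 159, 159, 159, 162, 164, 168, 170, 172, 174, 176, 180, 181, 185]
-90 [3, 4, 0, 0, 115, 115, 115, 115, 115, 115, 115, 116, 115, 115, 116, 115, 0, 0, 0, 3, 3]
```

View pics/c5.png

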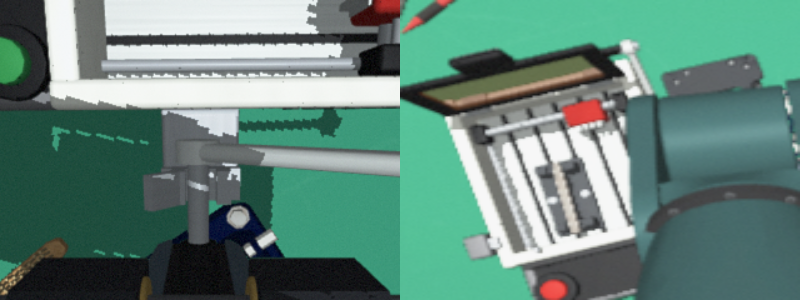

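Request:
{"method": "servo_tool", "body": {"linear": [[-0.001, 0, -0.006], [0, 0, -0.007], [0, 0, -0.006], [0, 0, -0.004], [0, 0, -0.002], [0, 0, 0]], "angular": [[0, 0, 0], [0, 0, 0], [0, 0, 0], [0, 0, 0], [0, 0, 0], [0, 0, 0]], "jaw": [1, 1, 1, 1, 1, 1]}}

```text
clock: 15.0
tcp_pos: [498.7, 88.5, 134.4]
ee_rot: [[-0.281, 0.96, 0.001], [0.96, 0.281, -0.0], [-0.001, 0.001, -1.0]]
ft_force: [1.8, -9.4, -0.8]
finger_gap: 0.156
gripper_force: 30.0
```

Request:
{"method": "servo_tool", "body": {"linear": [[0, 0, -0.0015], [0, 0, -0.0015], [0, 0, 0], [0, 0, 0]], "angular": [[0, 0, 0], [0, 0, 0], [0, 0, 0], [0, 0, 0]], "jaw": [1, 1, 1, 1]}}

```text
clock: 15.4
tcp_pos: [500.3, 88.9, 133.0]
ee_rot: [[-0.281, 0.96, 0.005], [0.96, 0.281, 0.0], [-0.001, 0.004, -1.0]]
ft_force: [0.9, -7.2, 17.5]
finger_gap: 0.156
gripper_force: 30.0
```

```bash
python3 - <<'E'
from h import *
s=telemetry.read_state(); print(s['clock'],s['tcp_pos'].round(1),s['ft_force'].round(1))
p,d=imaging.snapshot('wrist'); cv2.imwrite('pics/w6.png',p)
m=imaging.camera_model('wrist'); W=cloud(m,d)
a=np.radians(16.2); R=np.array([[np.cos(a),-np.sin(a)],[np.sin(a),np.cos(a)]])
E=(W[...,:2]-[490,244])@R; Z=W[...,2]; X,Y=E[...,0],E[...,1]
for y in range(-130,-86,4):
    print(y,[ (int(Z[K].max()) if (K:=(abs(Y-y)<2)&(abs(X-x)<1)&(Z<200)).any() else 0) for x in range(-57,-10,2)])
print(list(range(-57,-10,2)))
E
```

```text
15.4 [500.3  88.9 133. ] [ 0.9 -7.2 17.5]
-130 [0, 0, 0, 0, 0, 0, 0, 0, 0, 127, 130, 131, 131, 129, 0, 0, 0, 0, 0, 0, 0, 0, 0, 0]
-126 [0, 0, 0, 0, 0, 0, 0, 0, 0, 128, 130, 130, 131, 130, 0, 0, 0, 0, 0, 0, 0, 0, 0, 0]
-122 [140, 142, 143, 142, 140, 138, 135, 133, 132, 128, 130, 131, 130, 129, 122, 132, 132, 132, 131, 123, 123, 0, 0, 0]
-118 [141, 143, 144, 143, 140, 139, 199, 134, 132, 128, 130, 131, 131, 129, 124, 132, 199, 133, 132, 123, 123, 0, 0, 0]
-114 [199, 199, 199, 199, 199, 199, 199, 133, 132, 128, 130, 130, 130, 129, 123, 132, 199, 199, 199, 199, 199, 199, 199, 199]
-110 [141, 142, 144, 143, 141, 139, 135, 133, 132, 128, 130, 131, 131, 129, 123, 132, 132, 132, 131, 123, 123, 0, 0, 0]
-106 [0, 0, 0, 114, 115, 115, 115, 115, 115, 129, 130, 131, 131, 129, 115, 115, 115, 115, 115, 115, 114, 0, 0, 0]
-102 [0, 0, 0, 114, 115, 115, 116, 129, 132, 134, 134, 135, 138, 140, 143, 145, 147, 150, 152, 155, 157, 160, 162, 165]
-98 [0, 0, 0, 114, 115, 115, 115, 129, 132, 133, 135, 136, 140, 142, 144, 146, 149, 152, 154, 156, 159, 161, 163, 166]
-94 [0, 0, 0, 114, 115, 115, 115, 129, 132, 133, 134, 134, 137, 139, 142, 146, 148, 149, 152, 154, 156, 159, 163, 164]
-90 [0, 0, 0, 114, 115, 115, 116, 115, 115, 116, 115, 115, 115, 115, 115, 115, 115, 115, 115, 115, 114, 0, 0, 0]
[-57, -55, -53, -51, -49, -47, -45, -43, -41, -39, -37, -35, -33, -31, -29, -27, -25, -23, -21, -19, -17, -15, -13, -11]
```

Request:
{"method": "servo_tool", "body": {"linear": [[0, 0, 0.0015], [0, 0, 0], [0, 0, 0], [0, 0, 0], [0, 0, 0], [0, 0, 0.01], [0, 0, 0.03], [0, -0.01, 0.045], [0, -0.01, 0.045], [0, 0, 0.04], [0, 0, 0]], "angular": [[0, 0, 0], [0, 0, 0], [0, 0, 0], [0, 0, 0], [0, 0, 0], [0, 0, 0], [0, 0, 0], [0, 0, 0], [0, 0, 0], [0, 0, 0], [0, 0, 0]], "jaw": [1, 0.5, 0.5, 0.5, 0.5, 0.5, 0.5, 0.5, 0.5, 0.5, 0.5]}}

```text
clock: 16.55
tcp_pos: [500.9, 69.0, 308.4]
ee_rot: [[-0.281, 0.96, 0.009], [0.96, 0.281, 0.001], [-0.002, 0.008, -1.0]]
ft_force: [1.2, -0.0, -0.2]
finger_gap: 0.5
gripper_force: 0.0
```

```bash
python3 - <<'E'
from h import *
s=telemetry.read_state(); print(s['clock'],s['tcp_pos'].round(1),s['ft_force'].round(1),s['qpos'].round(2))
p,d=imaging.snapshot('wrist'); cv2.imwrite('pics/w7.png',p); np.save('w7_d.npy',d); 
np.save('w7_m.npy',imaging.camera_model('wrist'),allow_pickle=True)
m=imaging.camera_model('wrist'); W=cloud(m,d)
a=np.radians(16.2); R=np.array([[np.cos(a),-np.sin(a)],[np.sin(a),np.cos(a)]])
E=(W[...,:2]-[490,244])@R; Z=W[...,2]; X,Y=E[...,0],E[...,1]
for y in range(-130,-92,6):
    print(y,[ (int(Z[K].max()) if (K:=(abs(Y-y)<2)&(abs(X-x)<1)&(Z<200)).any() else 0) for x in range(-57,-10,2)])
for t in ['long_punch','fixture']:
    for r in imaging.silhouettes('wrist',t)[:2]:
        M=r['pixels']; print(t,r['p'],M.sum(),np.nanpercentile(E[M],[2,50,98],axis=0).round(1).tolist(),np.nanpercentile(Z[M],[5,50,95]).round(1))
q,d2=imaging.snapshot('scene'); cv2.imwrite('pics/s7.png',q)
cv2.imwrite('pics/c7.png',np.hstack([cv2.resize(p,(400,300)),cv2.resize(q[60:300,130:450],(400,300)),]))
E
```

```text
16.55 [500.9  69.  308.4] [ 1.2 -0.  -0.2] [ 0.09 -0.03  2.07  0.    1.1  -0.19]
-130 [0, 0, 0, 0, 1, 0, -1, 0, 126, 128, 128, 127, 126, 0, 0, 0, 0, 0, 0, 0, 0, 0, 0, 0]
-124 [138, 138, 139, 0, 0, 0, 0, 0, 125, 128, 129, 128, 124, 0, 0, 0, 0, 0, 0, 0, 0, 0, 0, 0]
-118 [140, 140, 140, 137, 135, 133, 130, 130, 125, 128, 127, 127, 125, 119, 130, 130, 129, 130, 119, 120, 0, 0, 0, 0]
-112 [139, 141, 140, 137, 135, 134, 130, 129, 126, 128, 127, 127, 124, 120, 128, 129, 129, 129, 120, 119, 0, 0, 0, 0]
-106 [-1, 0, 111, 112, 112, 112, 113, 112, 127, 128, 128, 128, 126, 112, 112, 112, 114, 115, 117, 116, 0, 0, 0, 0]
-100 [0, 0, 112, 112, 112, 112, 128, 129, 131, 132, 134, 135, 140, 142, 145, 145, 149, 150, 153, 155, 158, 160, 163, 165]
-94 [0, 0, 111, 112, 111, 111, 127, 130, 131, 132, 132, 134, 137, 140, 143, 145, 146, 148, 152, 155, 157, 158, 161, 163]
long_punch 0.67 1034 [[-79.7, 13.0], [-40.8, 17.1], [-0.3, 22.8]] [80.6 85.8 87.6]
long_punch 0.25 14112 [[-40.8, -166.0], [61.5, -60.2], [73.8, -2.2]] [127.9 225.7 286.3]
fixture 0.69 3106 [[-79.6, -2.7], [-36.8, 11.2], [3.5, 40.0]] [54.3 56.4 84.9]
```

View pics/c7.png

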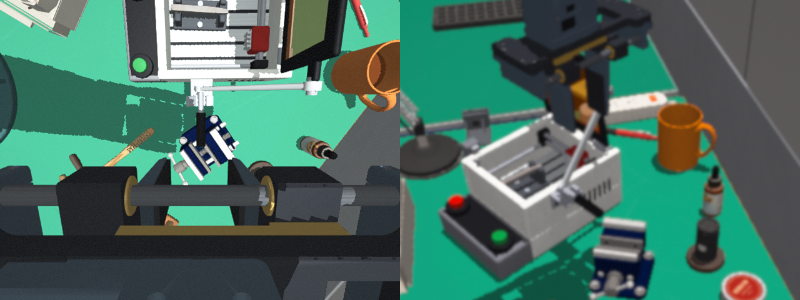

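Request:
{"method": "servo_tool", "body": {"linear": [[-0.0093, 0.0151, 0], [-0.0093, 0.0151, 0], [-0.0093, 0.0151, 0], [-0.0093, 0.0151, 0], [-0.0093, 0.0151, 0], [-0.0093, 0.0151, 0], [-0.0093, 0.0151, 0], [-0.0093, 0.0151, 0], [-0.0093, 0.0151, -0.02], [-0.0093, 0.0151, -0.03], [-0.0093, 0.0151, -0.03], [0, 0, 0], [0, 0, 0]], "angular": [[0, 0, -8.2], [0, 0, -8.2], [0, 0, -8.2], [0, 0, -8.2], [0, 0, -8.2], [0, 0, -8.2], [0, 0, -8.2], [0, 0, -8.2], [0, 0, -8.2], [0, 0, -8.2], [0, 0, -8], [0, 0, 0], [0, 0, 0]], "jaw": [0.5, 0.5, 0.5, 0.5, 0.5, 0.5, 0.5, 0.5, 0.5, 0.5, 0.5, 0.5, 0.5]}}

```text
clock: 18.05
tcp_pos: [396.0, 234.8, 221.8]
ee_rot: [[0.958, 0.286, -0.002], [0.286, -0.958, -0.001], [-0.002, 0.001, -1.0]]
ft_force: [1.0, 0.3, 1.4]
finger_gap: 0.503
gripper_force: 0.0
```

```bash
cat > punch.py <<'E'
from h import *
s=telemetry.read_state(); print(s['clock'],s['tcp_pos'].round(1),s['ft_force'].round(1),s['qpos'].round(2)); print(s['ee_rot'].round(3))
m=imaging.camera_model('wrist'); p,d=imaging.snapshot('wrist'); W=cloud(m,d); Z=W[...,2]
for t in ['long_punch','fixture','side_punch_a','punch_rest']:
    for r in imaging.silhouettes('wrist',t)[:2]:
        M=r['pixels']&(d>0); 
        if M.sum()<30: continue
        ext=(np.array(r['extent'])*[640,480,640,480]).round()
        c,sz,an=cv2.minAreaRect(W[M][:,:2].astype(np.float32)); print(t,round(r['p'],2),M.sum(),ext,np.round(c,1),np.round(sz,1),round(an,1),np.nanpercentile(Z[M],[5,50,95]).round(1))
        ys,xs=np.nonzero(r['pixels']); c,sz,an=cv2.minAreaRect(np.stack([xs,ys],1).astype(np.float32)); print('   px rect',np.round(c,1),np.round(sz,1),round(an,1), 'z89:',ray(m,*c,89).round(1),'z49',ray(m,*c,49).round(1))
        b=cv2.boxPoints((c,sz,an)); print('   box@z89',[ray(m,*q,89)[:2].round(1).tolist() for q in b])
E
python3 punch.py
```

```text
18.05 [396.  234.8 221.8] [1.  0.3 1.4] [ 0.48  0.    2.21 -0.    0.93  1.77]
[[ 0.958  0.286 -0.002]
 [ 0.286 -0.958 -0.001]
 [-0.002  0.001 -1.   ]]
long_punch 0.71 1257 [309. 101. 325. 216.] [448.5 250.7] [97.5 10.7] 13.5 [59.8 88.6 90.1]
   px rect [318.8 159.5] [ 12.4 113.3] 2.9 z89: [450.9 251.3  89. ] z49 [449.6 250.9  49. ]
   box@z89 [[405.8, 245.6], [490.6, 265.7], [492.8, 256.6], [408.2, 235.7]]
fixture 0.84 4084 [294. 104. 345. 208.] [450.1 251.2] [88.  44.7] 15.6 [57.6 59.2 87.9]
   px rect [319.  157.5] [ 52. 103.] 0.0 z89: [452.4 251.6  89. ] z49 [451.3 251.2  49. ]
   box@z89 [[407.2, 260.2], [483.3, 281.4], [494.6, 243.6], [419.3, 219.7]]
fixture 0.21 234 [271. 261. 284. 283.] [364.5 260.9] [62.9 11.7] 7.5 [62.1 69.8 71.4]
   px rect [279.  271.5] [23. 12.] 90.0 z89: [352.1 257.1  89. ] z49 [337.1 257.5  49. ]
   box@z89 [[360.6, 264.6], [363.5, 254.9], [343.6, 249.5], [340.6, 259.3]]
side_punch_a 0.69 2343 [460. 136. 535. 197.] [492.2 104.4] [ 50.1 107.4] 3.1 [113.1 115.2 141.6]
   px rect [495.5 165.5] [61. 75.] 90.0 z89: [486.2 116.5  89. ] z49 [489.8  97.2  49. ]
   box@z89 [[499.3, 153.5], [515.9, 98.0], [472.6, 77.9], [455.3, 135.7]]
```

Request:
{"method": "servo_tool", "body": {"linear": [[0.027, 0.0081, 0], [0.027, 0.0081, 0], [0, 0, -0.04], [0, 0, -0.04], [0, 0, -0.035], [0, 0, -0.015], [0, 0, -0.007], [0, 0, 0], [0, 0, 0]], "angular": [[0.7, -2.4, -1.2], [0.7, -2.4, -1.2], [0, 0, 0], [0, 0, 0], [0, 0, 0], [0, 0, 0], [0, 0, 0], [0, 0, 0], [0, 0, 0]], "jaw": [0.5, 0.5, 0.5, 0.5, 0.5, 0.5, 0.5, 0.5, 0.5]}}

```text
clock: 19.2
tcp_pos: [451.2, 251.5, 86.4]
ee_rot: [[0.967, 0.241, 0.086], [0.24, -0.971, 0.023], [0.089, -0.002, -0.996]]
ft_force: [0.0, 1.0, -0.5]
finger_gap: 0.502
gripper_force: 0.0
```

Request:
{"method": "servo_tool", "body": {"linear": [[0, 0, 0], [0, 0, 0], [0, 0, 0], [0, 0, 0], [0, 0, 0], [0, 0, 0], [0, 0, 0]], "angular": [[0, 0, 0], [0, 0, 0], [0, 0, 0], [0, 0, 0], [0, 0, 0], [0, 0, 0], [0, 0, 0]], "jaw": [1, 1, 1, 1, 1, 1, 1]}}

```text
clock: 19.9
tcp_pos: [450.4, 251.3, 85.3]
ee_rot: [[0.967, 0.241, 0.084], [0.24, -0.971, 0.023], [0.087, -0.002, -0.996]]
ft_force: [-1.6, 0.4, 1.6]
finger_gap: 0.091
gripper_force: 30.0
```

Request:
{"method": "servo_tool", "body": {"linear": [[0, 0, 0.01], [0, 0, 0.025], [0, 0, 0.045], [0, 0, 0.045], [0, 0, 0.045], [0, -0.04, 0], [0, -0.04, 0], [0, -0.04, 0], [0, -0.04, 0], [0, -0.04, 0], [0, -0.04, 0], [0, -0.04, 0], [0, -0.04, 0], [-0.0125, -0.03, -0.015], [-0.0125, -0.03, -0.015], [-0.0125, -0.03, -0.015], [-0.0125, -0.03, -0.01], [0, 0, 0], [0, 0, 0]], "angular": [[0, 0, 0], [0, 0, 0], [0, 0, 0], [0, 0, 0], [0, 0, 0], [-0.7, 2.4, 0], [-0.7, 2.4, 0], [0, 0, -3.5], [0, 0, -3.5], [0, 0, -3.5], [0, 0, -3.5], [0, 0, -3.5], [0, 0, -3.5], [0, 0, -3.5], [0, 0, -3.5], [0, 0, -3.5], [0, 0, -3.6], [0, 0, 0], [0, 0, 0]], "jaw": [1, 1, 1, 1, 1, 1, 1, 1, 1, 1, 1, 1, 1, 1, 1, 1, 1, 1, 1]}}

```text
clock: 21.8
tcp_pos: [400.2, -189.0, 200.6]
ee_rot: [[0.932, -0.362, -0.001], [-0.362, -0.932, -0.002], [0.0, 0.002, -1.0]]
ft_force: [0.1, 0.8, -0.6]
finger_gap: 0.089
gripper_force: 30.0
```

```bash
python3 punch.py; python3 - <<'E'
from h import *
s=telemetry.read_state(); m=imaging.camera_model('wrist'); p,d=imaging.snapshot('wrist'); W=cloud(m,d); cv2.imwrite('pics/w9.png',p); np.save('w9_d.npy',d)
Z=W[...,2]; X,Y=W[...,0],W[...,1]
print(s['finger_gap'],s['gripper_force'])
K=(X>350)&(X<570)&(Y>-330)&(Y<-90)&(Z>6)&(Z<70); print(K.sum(),cv2.minAreaRect(W[K][:,:2].astype(np.float32)))
a=np.radians(-21.2); ex=np.array([np.cos(a),np.sin(a)]); ey=np.array([-ex[1],ex[0]])
D=W[...,:2]-[456,-210]; U=D@ex; V=D@ey
for x in [-35,-27,-20,0,20,27,35]:
    print(x,[ (int(Z[k].max()) if (k:=(abs(U-x)<2.5)&(abs(V-y)<1.5)&(Z<130)).any() else 0) for y in range(-60,61,4)])
print(list(range(-60,61,4)))
from station import imaging as im
q,d2=im.snapshot('top'); print([(x['p'],(np.array(x['extent'])*[640,480,640,480]).round()) for x in im.spot_in('top','long_punch')[:2]])
for t in ['guard','stay_grip','keeper_seat']:
    print(t,[(round(x['p'],2),(np.array(x['extent'])*[640,480,640,480]).round().tolist()) for x in im.spot_in('top',t)[:1]])
E
```

```text
21.8 [ 400.2 -189.   200.6] [ 0.1  0.8 -0.6] [-0.49  0.    2.26 -0.    0.88  1.45]
[[ 0.932 -0.362 -0.001]
 [-0.362 -0.932 -0.002]
 [ 0.     0.002 -1.   ]]
long_punch 0.92 2003 [309. 204. 326. 360.] [ 405.7 -191.2] [ 8.1 72.3] 69.0 [198.  202.5 207. ]
   px rect [318.  282.5] [155.  18.] 90.0 z89: [ 365.7 -175.6   89. ] z49 [ 351.1 -169.9   49. ]
   box@z89 [[425.8, -191.8], [420.9, -204.4], [298.4, -157.4], [303.9, -143.4]]
side_punch_a 0.95 886 [258. 115. 270. 205.] [ 471.5 -164.1] [14.9 73.1] 69.9 [41.  47.9 49.4]
   px rect [264.  157.5] [89. 12.] 90.0 z89: [ 470.  -174.1   89. ] z49 [ 471.2 -168.2   49. ]
   box@z89 [[499.8, -182.4], [496.7, -190.3], [438.5, -165.4], [441.8, -157.0]]
side_punch_a 0.95 872 [367. 110. 377. 210.] [ 435.6 -255. ] [12.5 79.9] 69.3 [43.2 46.8 48.3]
   px rect [372.3 158. ] [ 9.2 96.1] 1.2 z89: [ 441.1 -247.3   89. ] z49 [ 437.9 -252.5   49. ]
   box@z89 [[409.4, -231.8], [473.4, -255.9], [470.9, -261.9], [406.8, -238.3]]
punch_rest 0.79 13254 [234. 108. 402. 206.] [ 453.2 -209.6] [156.7  89.7] 68.7 [11.  12.7 49.5]
   px rect [317.9 156.1] [ 94.9 169.
[... 1038 characters left out ...]
13, 14, 13, 49, 49, 50, 0, 14, 14]
20 [49, 50, 41, 47, 47, 41, 50, 50, 51, 50, 50, 50, 50, 48, 42, 40, 40, 49, 50, 50, 50, 50, 50, 50, 49, 41, 48, 49, 42, 50, 50]
27 [51, 50, 42, 46, 47, 41, 51, 51, 50, 50, 50, 50, 50, 49, 41, 41, 42, 49, 50, 50, 50, 51, 51, 50, 49, 42, 48, 47, 42, 50, 51]
35 [13, 13, 0, 46, 46, 13, 13, 13, 14, 13, 13, 13, 13, 13, 13, 13, 13, 13, 14, 13, 14, 13, 13, 13, 14, 13, 48, 46, 13, 13, 13]
[-60, -56, -52, -48, -44, -40, -36, -32, -28, -24, -20, -16, -12, -8, -4, 0, 4, 8, 12, 16, 20, 24, 28, 32, 36, 40, 44, 48, 52, 56, 60]
[]
guard [(0.89, [150.0, 222.0, 303.0, 275.0])]
stay_grip [(0.96, [240.0, 216.0, 305.0, 273.0])]
keeper_seat [(0.76, [259.0, 262.0, 280.0, 282.0])]
```

Request:
{"method": "servo_tool", "body": {"linear": [[0.0266, -0.0101, 0], [0.0266, -0.0101, 0], [0, 0, -0.04], [0, 0, -0.04], [0, 0, -0.04], [0, 0, -0.02], [0, 0, -0.008], [0, 0, 0], [0, 0, 0]], "angular": [[-0.9, -2.35, 0], [-0.9, -2.35, 0], [0, 0, 0], [0, 0, 0], [0, 0, 0], [0, 0, 0], [0, 0, 0], [0, 0, 0], [0, 0, 0]], "jaw": [1, 1, 1, 1, 1, 1, 1, 1, 1]}}

```text
clock: 23.25
tcp_pos: [454.2, -209.3, 53.2]
ee_rot: [[0.929, -0.361, 0.082], [-0.36, -0.932, -0.034], [0.089, 0.002, -0.996]]
ft_force: [1.1, -0.9, -0.6]
finger_gap: 0.089
gripper_force: 30.0
```

```bash
cat > rest.py <<'E'
from h import *
s=telemetry.read_state(); m=imaging.camera_model('wrist'); p,d=imaging.snapshot('wrist'); W=cloud(m,d); Z=W[...,2]
print(s['clock'],s['tcp_pos'].round(1),s['ft_force'].round(1),s['finger_gap'])
a=np.radians(-21.2); ex=np.array([np.cos(a),np.sin(a)]); ey=np.array([-ex[1],ex[0]])
D=W[...,:2]-[453.5,-209.2]; U=D@ex; V=D@ey
for x in [-44,-36,-27,-20,-10,0,10,20,27,36,42,50]:
    print(x,[ (int(Z[k].max()) if (k:=(abs(U-x)<2.5)&(abs(V-y)<1)&(Z<75)).any() else 0) for y in range(-14,15,2)])
E
python3 rest.py
```

```text
23.25 [ 454.2 -209.3   53.2] [ 1.1 -0.9 -0.6] 0.08863642805940741
-44 [0, 0, 0, 0, 0, 0, 0, 0, 0, 0, 0, 0, 0, 0, 0]
-36 [0, 0, 0, 0, 0, 0, 0, 0, 0, 0, 0, 0, 0, 0, 0]
-27 [0, 0, 0, 0, 0, 58, 58, 58, 58, 58, 0, 0, 0, 0, 0]
-20 [0, 0, 0, 0, 0, 64, 58, 59, 58, 58, 0, 0, 0, 0, 0]
-10 [0, 0, 0, 0, 0, 66, 0, 0, 0, 65, 0, 0, 0, 0, 0]
0 [0, 0, 0, 0, 0, 57, 56, 56, 56, 57, 0, 0, 0, 0, 0]
10 [12, 0, 0, 12, 13, 62, 58, 57, 58, 62, 13, 13, 0, 0, 12]
20 [52, 55, 52, 56, 14, 57, 57, 57, 57, 57, 13, 54, 56, 54, 50]
27 [50, 51, 50, 48, 42, 56, 56, 57, 57, 56, 41, 49, 50, 50, 51]
36 [14, 14, 14, 13, 13, 54, 56, 56, 56, 56, 13, 13, 14, 14, 14]
42 [13, 13, 13, 13, 13, 13, 54, 55, 55, 13, 13, 13, 14, 13, 13]
50 [3, 3, 3, 3, 3, 3, 4, 3, 3, 3, 4, 3, 2, 3, 3]
```

Request:
{"method": "servo_tool", "body": {"linear": [[0, 0, -0.004], [0, 0, -0.003], [0, 0, -0.001], [0, 0, 0], [0, 0, 0]], "angular": [[0, 0, 0], [0, 0, 0], [0, 0, 0], [0, 0, 0], [0, 0, 0]], "jaw": [1, 1, 1, 1, 1]}}

```text
clock: 23.8
tcp_pos: [454.0, -209.2, 45.0]
ee_rot: [[0.929, -0.361, 0.082], [-0.36, -0.932, -0.034], [0.089, 0.002, -0.996]]
ft_force: [-4.0, 1.8, 15.6]
finger_gap: 0.09
gripper_force: 30.0
```

Request:
{"method": "servo_tool", "body": {"linear": [[0, 0, 0.001], [0, 0, 0], [0, 0, 0], [0, 0, 0], [0, 0, 0], [0, 0, 0.01], [-0.001, 0, 0.03], [-0.003, 0.001, 0.04], [-0.025, 0.01, 0.04], [-0.025, 0.01, 0.04], [0, 0, 0], [0, 0, 0]], "angular": [[0, 0, 0], [0, 0, 0], [0, 0, 0], [0, 0, 0], [0, 0, 0], [0, 0, 0], [0, 0, 0], [0, 0, 0], [0, 0, 0], [0, 0, 0], [0, 0, 0], [0, 0, 0]], "jaw": [1, 0.68, 0.68, 0.68, 0.68, 0.68, 0.68, 0.68, 0.68, 0.68, 0.68, 0.68]}}

```text
clock: 25.0
tcp_pos: [399.8, -188.2, 206.8]
ee_rot: [[0.929, -0.362, 0.084], [-0.36, -0.932, -0.035], [0.091, 0.002, -0.996]]
ft_force: [0.5, -0.4, -0.3]
finger_gap: 0.322
gripper_force: 0.0
```

```bash
python3 rest.py; python3 - <<'E'
from h import *
m=imaging.camera_model('top'); p,d=imaging.snapshot('top'); W=cloud(m,d); Z=W[...,2]
a=np.radians(16.2); R=np.array([[np.cos(a),-np.sin(a)],[np.sin(a),np.cos(a)]])
E=(W[...,:2]-[490,244])@R; k=(abs(E[...,1])<60)&(Z>250)&(Z<345)&(abs(E[...,0]-60)<60); print('guard top',k.sum(),np.percentile(Z[k],98),np.median(E[k][:,0]))
k=(abs(E[...,1]+155)<20)&(Z>100)&(Z<150)&(abs(E[...,0]+35)<30); print('sleeve',k.sum(),np.median(E[k],0),np.percentile(Z[k],90))
for t in ['bottle','weight','polish_tin','loupe']:
    for r in imaging.spot_in('top',t)[:1]: print(t,round(r['p'],2),(np.array(r['extent'])*[640,480,640,480]).round())
E
```

```text
25.0 [ 399.8 -188.2  206.8] [ 0.5 -0.4 -0.3] 0.32175057750099084
-44 [10, 11, 11, 11, 11, 50, 48, 49, 50, 48, 11, 11, 10, 11, 11]
-36 [13, 13, 13, 12, 13, 49, 50, 49, 50, 49, 12, 13, 14, 13, 13]
-27 [51, 50, 50, 45, 41, 49, 50, 50, 50, 49, 41, 47, 50, 50, 52]
-20 [47, 47, 47, 31, 31, 48, 50, 49, 50, 49, 29, 31, 47, 47, 47]
-10 [13, 13, 13, 13, 13, 50, 50, 49, 49, 50, 13, 13, 13, 13, 13]
0 [13, 13, 13, 13, 13, 48, 49, 49, 50, 49, 13, 13, 13, 13, 13]
10 [13, 13, 14, 12, 13, 49, 49, 50, 50, 50, 13, 13, 13, 13, 13]
20 [13, 13, 14, 13, 12, 49, 50, 49, 49, 48, 13, 13, 14, 13, 13]
27 [49, 51, 50, 42, 41, 48, 49, 49, 49, 49, 41, 49, 50, 50, 50]
36 [13, 13, 13, 13, 14, 47, 47, 48, 47, 13, 12, 13, 13, 13, 13]
42 [13, 12, 12, 12, 13, 12, 46, 47, 47, 13, 13, 12, 12, 14, 13]
50 [2, 2, 3, 3, 3, 3, 3, 2, 3, 3, 3, 3, 2, 3, 3]
guard top 328 337.5472849376561 60.250460279172586
sleeve 129 [ -33.77540447 -154.96754572] 134.54822960404383
bottle 0.74 [282. 160. 295. 177.]
polish_tin 0.74 [351. 185. 379. 206.]
loupe 0.61 [393. 193. 409. 207.]
```

Punch is level and seated in both notches (top at 49 mm), and the guard is still propped. Handing in.

```bash
python3 -c "
from station import robot
print(robot.finish_job())"
```

```text
the job is handed in; nothing more can be done
None
```

The job is handed in at about 25 s: I pressed stop then guard key, propped the guard with the stay foot in its keeper, and laid the punch in the middle place. The last look showed the punch level in both notches and the guard still propped. I did not recheck every loose item.

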